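# Unlock the kitchen medicine drawer

## Task

Take the red-headed key from its wooden stand, feel its blade into the keyhole on top of the medicine case and push it gently but fully home against the spring. While holding it down, turn it clockwise until the hidden bolt lets go and the drawer springs open; then let go and leave the key in the lock. Do not force the key, and leave the mug, spice jar and pepper mill where they stand.

Things in the scene. Friction and masses are not known exactly. Their poses are not given: they have to be found in the camera images.
- key: Steel key, red head, 45 g, hanging upright in its stand. Origin: middle of the blade's tip; z up the key, x along the width of blade and head, y across their thickness. Above the tip: flat blade 0-14 mm (18 wide, 4 thick; lowest 3 mm narrowed to 16 x 3.2), round shaft 4 mm thick to 40 mm, brass collar 16 mm across to 44 mm, flat head 44-76 mm. Works either way round.
- key_grip (a point): Point on the key's axis 65 mm above its tip, in the red flat head (28 mm wide along x, 10 mm thick along y, 32 mm tall): the place to grip, across the thickness. Axes as the key's.
- stand: Fixed light-wood block 80 (x) x 60 (y) x 48 mm high on a thin cork base. Origin: centre of its underside, z up. The key hangs by its collar in a slot in the middle of its top, the slot along x; pull it straight up, 45 mm or more.
- case: Fixed cream medicine case 220 (x) x 180 (y) x 130 mm high with a wooden top (230 x 186). Origin: centre of its underside, z up; its front, with the knobbed drawer, faces its -x.
- keyhole (a point): Centre of the keyhole's mouth, on the square lock plate (38 mm, 4 mm proud of the wood top), 30 mm behind the case's middle. Axes: the case's. Slot 19.4 x 5.4 mm, funnelled 1.5 mm. It would run along x, but plate and slot have slipped anticlockwise (from above) by 0.15 to 1.05 rad. This twist is NOT in the pose: see or feel for it; the blade drops in only within about 0.1 rad.
- lock_seat (a point): Hard end of the lock, 24 mm straight below the keyhole's mouth, where the tip of a fully inserted key rests (collar then 16 mm above the plate). From 18 mm depth a spring pushes back, 3 N rising to 6 N. The slotted plate is 8 mm thick and never turns, so only from 22 mm depth can the blade turn, below it. The lock bears at most 60 N from the key.
- drawer (a joint): How far the sprung drawer has come out of the case's front (m): 0 locked shut, 0.05 fully open. It springs out by itself once the key, held down, has been turned clockwise (seen from above) by 0.4 to 1.4 rad from the slot's direction against less than 0.1 N m; stop at 1.6 rad, none the other way. The turned blade is caught under the plate and stays down.
- mug: Blue mug, 76 mm across and 90 mm high, loose. Origin: centre of its underside.
- spice_jar: Small amber jar, 48 mm across and 85 mm high, loose. Origin: centre of its underside.
- pepper_mill: Dark wooden pepper mill, 52 mm across and 140 mm high, loose. Origin: centre of its underside.
Mind the look-alikes: they are no part of the job. Of the things that look like the key, the smallest one is meant.

How it is judged:
By the outcome, as a careful person would: the job done as asked, in the order asked, and still so for the second after the job is handed in, with the robot touching nothing.
It also fails if it takes over 72 s, if anything falls off the work surface, if the arm or the gripper's body presses on something with over 40 N, if the wrist force passes 120 N, or if a joint passes its speed limit or range.

## Robot

A 6-joint arm with a two-finger parallel gripper is mounted at the origin on the work surface. World frame = base frame: x ahead of the robot, y to its left, z up, the work surface at z = 0. Lengths are in m, angles in rad, forces in N, time in s.
With the tool pointing down it reaches from about 0.325 to 0.9 m from the base axis. Payload 6.1 kg.
Tool frame: the origin (TCP) lies midway between the tips of the shut fingers; the grasp point (between the pads) lies 19 mm behind it; z points along the fingers, y is the line along which they close (so a half turn about z gives the same grasp; the last joint's range is limited). The gripper opens to 85 mm and grips with 20 to 120 N. Pads are 22 mm wide; open, the fingers measure 114 mm over their backs; the gripper's body (76 mm by 85 mm) begins 54 mm behind the grasp point. The pads swing forward as they close: fully open they stand 13 mm farther back than shut.
Start: joints at [1.01, 0.22, 1.526, -0, 1.395, -0.126], TCP at [0.263, 0.567, 0.231] pointing down, gripper open.
Joint ranges: [-2.98, 2.98], [-0.91, 2.08], [0.09, 2.57], [-1.24, 4.39], [0.2, 2.65], [-2.68, 2.68]. Speed limits (rad/s): [2.57, 2.57, 3.01, 3.14, 3.14, 3.14].

## Interface

Orientations are given as [roll, pitch, yaw] about the fixed x, y, z axes, in that order (R = Rz(yaw) Ry(pitch) Rx(roll)).
In Python, from plant import movep, move_l, set_joints, gripper_to, hold, inverse_kinematics, observe, get_image, get_calibration, Unreachable, job_done gives the robot as it stands. Calls block until the motion is done:
- movep(position, orientation): joint-space move of the TCP to a pose.
- move_l(position, feed=0.15, rotation=None, max_force=None): straight line of the TCP; rotation=None keeps the orientation; feed is the mean speed in m/s. With max_force (N) it stops when the force on the tool has changed by that much, and returns True; else False.
- set_joints(angles): joint-space move.
- gripper_to(opening, f_grip=None): finger opening in m; f_grip is the grip in N (None keeps the last); returns when the fingers have stopped.
- hold(seconds).
- inverse_kinematics(position, orientation): joint angles nearest the present ones, or None.
- observe(): the state.
- get_image(name): name is "scene" or "top" or "wrist"; returns (picture, depth): 384x512x3 uint8, red, green, blue; 384x512 float32, m along the optical axis (not along the pixel's ray), 0 where there is no reading.
- get_calibration(name): a dict with "intrinsics" (3x3 intrinsics, pixels), "dist_coeffs" ([k1, k2, p1, p2, k3] as OpenCV has them; the pictures are not rectified), "world_from_camera" (4x4, takes a point from camera to world coordinates). Camera axes: x right, y down, z forward; pixel columns grow to the right and rows downward; lengths in m; the calibration is good to about 2 mm. A picture is of the moment at which its call begins: read the wrist's pose just before it. get_calibration takes no time and is no camera call; for the wrist camera it gives the pose at the moment of the call.
A pose or a line that the arm cannot do raises Unreachable and nothing moves.
- job_done(): hands the job in; it is judged then, once.
The state is a dict: "time_s": time; "q": joint angles; "joint_velocities": joint speeds; "joint_torque": joint torques, N m; "eef_pos": TCP position; "tcp_rot": TCP orientation; "ft_force": force on the tool from outside, world axes, zero at the start; "torque": the same for the moment, N m; "opening": finger opening in m; "grasp_force": force on a finger pad.
Only numpy, scipy, OpenCV 4.12 (cv2) and the standard library are available. Lean on these libraries where they do the work, as an engineer would, in place of code of your own. Each camera call takes 0.05 s, during which the arm holds its last target. There are 200 camera calls.

## Working session

There is one attempt and no reset: what is moved stays moved. The work goes in short steps, each a Python script; the robot and the scene stay as the last script left them, time stands still between calls to the robot, and variables do not carry over. Pictures are saved under pics/ and viewed, at most 10 in all, crops included, and the job is handed in when it is done.

```bash
ls; mkdir -p pics
python3 - <<'E'
from plant import *
import cv2, numpy as np, pickle
d={}
for n in("scene","top","wrist"):
    c=get_calibration(n); p,z=get_image(n); d[n]=(p,z,c)
    print(n,c["intrinsics"].tolist(),c["dist_coeffs"],np.round(c["world_from_camera"],3).tolist())
pickle.dump(d,open("d0.pkl","wb"))
im=np.vstack([np.hstack([d["scene"][0],d["top"][0]])])
cv2.imwrite("pics/a.png",cv2.cvtColor(d["top"][0],cv2.COLOR_RGB2BGR))
cv2.imwrite("pics/b.png",cv2.cvtColor(d["scene"][0],cv2.COLOR_RGB2BGR))
print(observe())
E
```

```text
pics
scene [[372.3037780502089, 0.0, 254.31319111282968], [0.0, 372.3037780502089, 191.2468899254439], [0.0, 0.0, 1.0]] [-0.04897199  0.          0.          0.          0.        ] [[-0.772, 0.536, -0.342, 0.865], [0.636, 0.644, -0.424, 0.307], [-0.007, -0.545, -0.838, 0.712], [0.0, 0.0, 0.0, 1.0]]
top [[463.5197867160958, 0.0, 260.6975422232382], [0.0, 463.5197867160958, 191.302164907055], [0.0, 0.0, 1.0]] [-0.16685391  0.          0.          0.          0.        ] [[-0.015, -0.991, 0.137, 0.462], [-1.0, 0.014, -0.014, 0.012], [0.012, -0.137, -0.991, 1.237], [0.0, 0.0, 0.0, 1.0]]
wrist [[311.9745078338758, 0.0, 249.8962704064122], [0.0, 311.9745078338758, 190.2339846012126], [0.0, 0.0, 1.0]] [-0.06885001  0.          0.          0.          0.        ] [[0.42, 0.867, 0.268, 0.195], [0.908, -0.4, -0.126, 0.598], [-0.002, 0.296, -0.955, 0.373], [0.0, 0.0, 0.0, 1.0]]
{'time_s': 0.15, 'q': array([ 1.00989483e+00,  2.21052729e-01,  1.52736339e+00, -3.49561511e-05,
        1.39471028e+00, -1.26120898e-01]), 'joint_velocities': array([ 5.07443899e-04, -4.35270593e-03, -5.44969165e-03, -7.58867772e-05,
        2.50502456e-03,  4.87149520e-04]), 'joint_torque': array([ 4.40241811e-04, -4.97481894e+01, -3.89907074e+01, -2.54596789e-04,
        7.10389213e-03, -3.97271106e-05]), 'eef_pos': array([0.26302723, 0.56643247, 0.23043777]), 'tcp_rot': array([-3.14006677e+00, -1.58791451e-04,  2.70681808e+00]), 'ft_force': array([-0.18832132, -0.81182311, -0.2315849 ]), 'torque': array([-0.00975562, -0.03894945,  0.01966003]), 'grasp_force': 0.0, 'opening': 0.08547686793958276}
```

View pics/a.png

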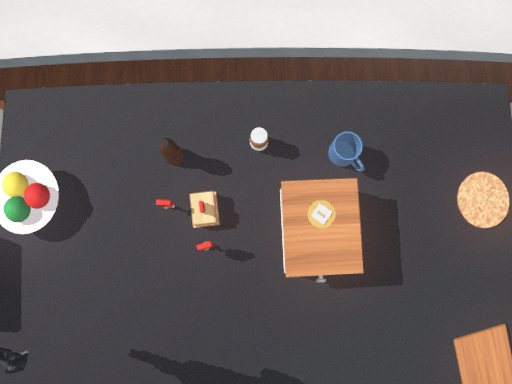

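View pics/b.png

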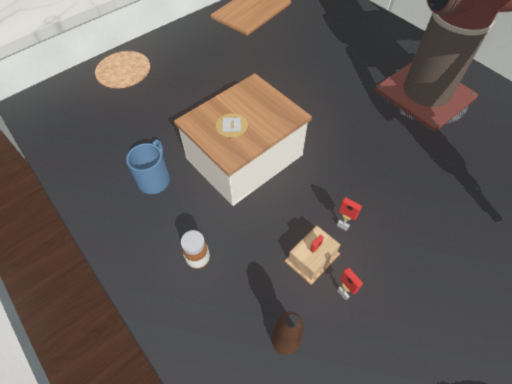

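The top view shows the case at about (321,227), with its lock plate at (321,214). There are three red heads: (201,207) in the wooden stand, (164,203) and (204,245) loose beside it. The scene view shows the same heads at (317,243), (350,281) and (350,209). The one in the stand matches the description, and I'll check it in a close crop.

```bash
cat > h.py <<'E'
import cv2, numpy as np
def ray(c,u,v):
    p=cv2.undistortPoints(np.array([[[u,v]]],float),c["intrinsics"],c["dist_coeffs"])[0,0]
    T=c["world_from_camera"]; return T[:3,3],T[:3,:3]@np.array([p[0],p[1],1.])
def onz(c,u,v,z):
    o,d=ray(c,u,v); return o+d*(z-o[2])/d[2]
def meet(r1,r2):
    A=np.array([r1[1],-r2[1]]).T; t=np.linalg.lstsq(A,r2[0]-r1[0],rcond=None)[0]
    a=r1[0]+t[0]*r1[1]; b=r2[0]+t[1]*r2[1]; return (a+b)/2,np.linalg.norm(a-b)
def redmask(p):
    p=p.astype(int); return ((p[...,0]>110)&(p[...,1]<60)&(p[...,2]<60)).astype(np.uint8)
def blobs(m,amin=8):
    n,l,s,c=cv2.connectedComponentsWithStats(m); return [(c[i],s[i,4],(l==i)) for i in range(1,n) if s[i,4]>=amin]
E
python3 - <<'E'
import pickle; from h import *
d=pickle.load(open("d0.pkl","rb"))
for n in("top","scene"):
    p,z,c=d[n]
    for b in blobs(redmask(p)):
        u,v=b[0]; ys,xs=np.where(b[2]); zz=np.median(z[b[2]])
        o,r=ray(c,u,v); print(n,b[0].round(1),b[1],(o+r*zz).round(3), cv2.minAreaRect(np.c_[xs,ys].astype(np.float32)))
# wood / plate in top via depth heights
p,z,c=d["top"]
m=np.zeros(z.shape);us,vs=np.meshgrid(range(512),range(384))
pts=cv2.undistortPoints(np.stack([us,vs],-1).reshape(-1,1,2).astype(float),c["intrinsics"],c["dist_coeffs"])[:,0].reshape(384,512,2)
P=np.concatenate([pts,np.ones((384,512,1))],-1)*z[...,None]; T=c["world_from_camera"]; W=P@T[:3,:3].T+T[:3,3]
for nm,lo,hi,box in(("case",.115,.15,(270,370,170,290)),("stand",.035,.06,(180,225,185,235))):
    k=((W[...,2]>lo)&(W[...,2]<hi)); k[:, :box[0]]=0;k[:,box[1]:]=0;k[:box[2]]=0;k[box[3]:]=0
    q=W[k]; print(nm,len(q),cv2.minAreaRect(q[:,:2].astype(np.float32)),np.median(q[:,2]))
hs=p[195:235,300:345].astype(int)
def up(n,y0,y1,x0,x1,s): return cv2.resize(d[n][0][y0:y1,x0:x1],(400,400*(y1-y0)//(x1-x0)),interpolation=cv2.INTER_CUBIC)
a=up("scene",190,310,270,390,1); b=up("top",180,260,150,230,1)
a2=up("top",190,240,295,345,1); w=cv2.resize(d["wrist"][0],(400,300))
cv2.imwrite("pics/c.png",cv2.cvtColor(cv2.resize(np.hstack([a,b]),(800,400)),cv2.COLOR_RGB2BGR))
E
```

```text
top [ 43.3 193.4] 137 [0.622 0.559 0.088] ((42.30927658081055, 195.3041229248047), (22.976276397705078, 11.669768333435059), 87.39744567871094)
top [171. 203.] 14 [0.593 0.221 0.091] ((171.5, 203.0), (3.0, 4.0), 0.0)
top [211.3 244.4] 9 [0.49  0.122 0.071] ((211.3654022216797, 244.67308044433594), (1.765045166015625, 5.099019527435303), 11.309932708740234)
scene [349.1 208.8] 16 [0.494 0.14  0.087] ((349.20001220703125, 208.1000213623047), (7.602630138397217, 3.5777084827423096), 26.56505012512207)
scene [348.2 282.5] 117 [0.602 0.24  0.08 ] ((348.1657409667969, 282.350830078125), (19.474306106567383, 7.358612060546875), 48.01278305053711)
case 7317 ((0.5267253518104553, -0.14776001870632172), (0.2307509481906891, 0.18654952943325043), 1.8067222833633423) 0.1300538916109122
stand 678 ((0.5854835510253906, 0.14839351177215576), (0.0810663104057312, 0.06132916361093521), 6.179969787597656) 0.04795006661433687
```

View pics/c.png

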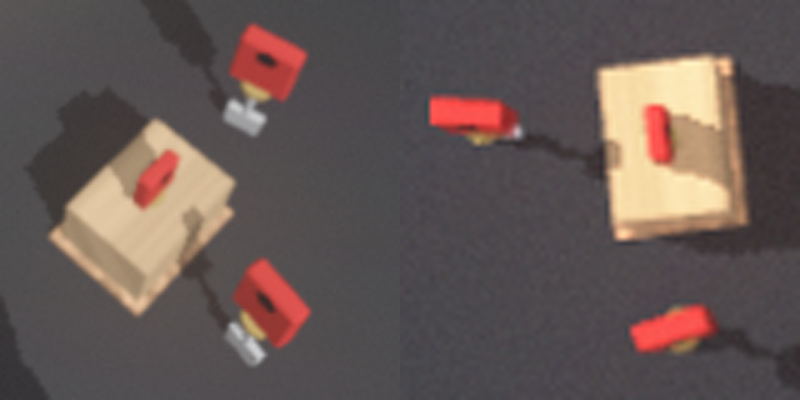

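The three candidates are the stand key (201,207), a larger key standing at (164,203) and another at (204,245). The crop confirms that the one in the stand is the smallest, with its head along the slot. The stand and case sizes and heights also match the description. Next I'll look at the lock up close with the wrist camera, then at the key.

Run:
```python
from plant import *; from h import *; import pickle
pi=np.pi
movep([0.45,0.2,0.30],[pi,0,0.5]) if 0 else None
L=[]
for xy,yaw,z in(((.557,-.147),.6,.235),((.557,-.147),-.4,.235),((.585,.148),.108,.205)):
    movep([*xy,z],[pi,0,yaw]); hold(.3); s=observe(); c=get_calibration("wrist"); p,zz=get_image("wrist"); L.append((p,zz,c,s)); print(s["time_s"],s["eef_pos"],s["tcp_rot"],s["q"][5])
pickle.dump(L,open("d1.pkl","wb"))
ims=[cv2.resize(l[0],(400,300)) for l in L]
cv2.imwrite("pics/d.png",cv2.cvtColor(np.vstack([np.hstack(ims[:2]),np.hstack([ims[2],ims[2]*0])]),cv2.COLOR_RGB2BGR))
```

```text
3.175 [ 0.55706888 -0.14667137  0.23498838] [-3.14153173e+00  1.16352650e-05  6.00575774e-01] 0.575881552141575
4.4667 [ 0.55698608 -0.1470069   0.23498475] [-3.14157491e+00  2.68888483e-05 -3.99676472e-01] 1.5755395177194564
5.9583 [0.5852801  0.14693377 0.20514442] [ 3.14150991e+00 -2.04827675e-04  1.06248348e-01] 1.5799565676472722
```

View pics/d.png

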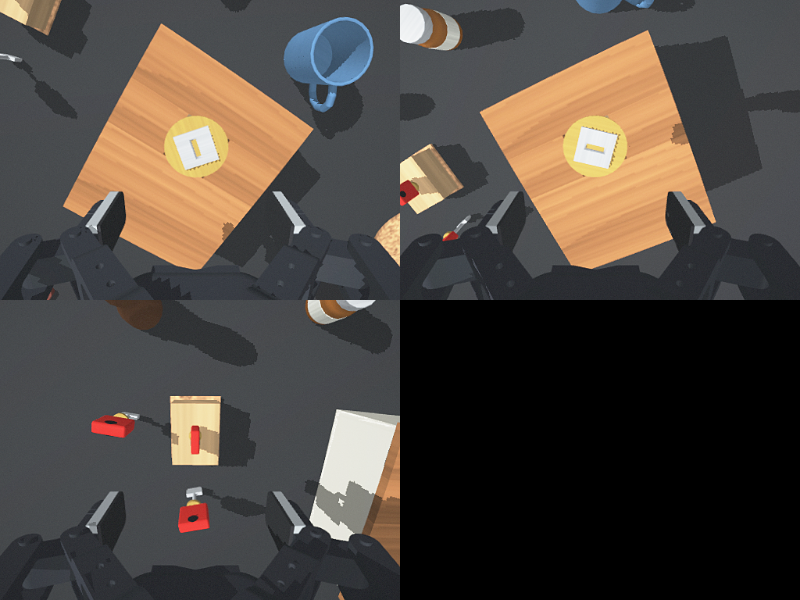

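The wrist views show the white lock plate at about (195,147), with its slot clearly visible, in both lock pictures. They also show the red head in the stand at (195,440 of the mosaic). I'll measure these now.

```bash
cat >> h.py <<'E'
def lock(p,c,z=.134):
    hsv=cv2.cvtColor(p,cv2.COLOR_RGB2HSV); w=((hsv[...,1]<45)&(hsv[...,2]>135)).astype(np.uint8)
    w[:120]=0; w[260:]=0; w[:,:180]=0; w[:,320:]=0
    b=max(blobs(w),key=lambda b:b[1]); m=b[2].astype(np.uint8)
    cs,_=cv2.findContours(m,cv2.RETR_EXTERNAL,cv2.CHAIN_APPROX_NONE); k=max(cs,key=cv2.contourArea)
    f=cv2.drawContours(m*0,[k],-1,1,-1)
    W=lambda mm: np.array([onz(c,u,v,z)[:2] for v,u in np.argwhere(mm)])
    hole=max(blobs(((f==1)&(m==0)).astype(np.uint8),4),key=lambda b:b[1])
    H=W(hole[2]); P=W(f)
    return cv2.minAreaRect((P*1000).astype(np.float32)),P.mean(0),cv2.minAreaRect((H*1000).astype(np.float32)),H.mean(0),hole[0],b[0]
def pca(X):
    w,v=np.linalg.eigh(np.cov(X.T)); return np.arctan2(v[1,1],v[0,1]),w
E
python3 - <<'E'
import pickle; from h import *
L=pickle.load(open("d1.pkl","rb"))
for p,z,c,s in L[:2]:
    for r in lock(p,c): print(r)
    print("depth",[round(float((lambda o,r:(o+r*z[v,u])[2])(*ray(c,u,v))),4) for u,v in((235,188),(262,200))])
p,z,c,s=L[2]
m=redmask(p)|((p[...,0].astype(int)>100)&(p[...,1]<75)&(p[...,2]<75)).astype(np.uint8)
for b in blobs(m,20):
    u,v=b[0]; X=np.array([onz(c,x,y,.084)[:2] for y,x in np.argwhere(b[2])])
    zs=z[b[2]]; o,r=ray(c,u,v); print("red",b[0],b[1],X.mean(0),cv2.minAreaRect((X*1000).astype(np.float32)),pca(X)[0],(o+r*np.median(zs)))
# head top by depth: points above .08 near stand
T=c["world_from_camera"]; us,vs=np.meshgrid(range(512),range(384))
q=cv2.undistortPoints(np.stack([us,vs],-1).reshape(-1,1,2).astype(float),c["intrinsics"],c["dist_coeffs"])[:,0]
W=(np.c_[q,np.ones(len(q))]*z.reshape(-1,1))@T[:3,:3].T+T[:3,3]
k=(abs(W[:,0]-.585)<.03)&(abs(W[:,1]-.148)<.03)
K=W[k&(W[:,2]>.055)]; print("head",len(K),np.percentile(K[:,2],[50,90,98])); t=K[K[:,2]>.079]
print(t.mean(0),cv2.minAreaRect((t[:,:2]*1000).astype(np.float32)))
k=(abs(W[:,0]-.585)<.06)&(abs(W[:,1]-.148)<.05)&(abs(W[:,2]-.048)<.004); t=W[k]; print("stand",cv2.minAreaRect((t[:,:2]*1000).astype(np.float32)),np.median(t[:,2]))
E
```

```text
((558.0747680664062, -148.01397705078125), (38.63579559326172, 38.30078125), 53.42165756225586)
[ 0.55846118 -0.14783207]
((558.340576171875, -147.7206573486328), (19.125444412231445, 5.291935920715332), 53.22504806518555)
[ 0.55838173 -0.14769087]
[250.6462585  188.97959184]
[250.87049264 188.85881158]
depth [0.1347, 0.1349]
((558.0299682617188, -148.13807678222656), (38.47529983520508, 38.59208679199219), 53.460350036621094)
[ 0.55839335 -0.14828017]
((558.3306274414062, -148.09231567382812), (19.285110473632812, 5.179112911224365), 53.65766143798828)
[ 0.55827124 -0.14817755]
[249.34507042 188.81690141]
[249.41754917 188.45284922]
depth [0.1349, 0.1345]
red [397.2    21.075] 40 [0.72974007 0.04509282] ((730.1227416992188, 45.10643005371094), (19.144187927246094, 3.7261595726013184), 47.57486343383789) 0.815774300464088 [0.75013337 0.0131527  0.00657985]
red [428.36363636  20.38636364] 44 [0.73406833 0.01992561] ((734.12060546875, 19.999412536621094), (2.793489456176758, 17.894319534301758), 0.4566080868244171) 1.5641958314610924 [0.74401187 0.00186212 0.04842567]
red [144.31007067
[... 236 characters left out ...]
58963619 0.1465691 ] ((589.6072998046875, 146.17738342285156), (31.762502670288086, 8.754974365234375), 5.912086009979248) -3.035420313237689 [0.58939223 0.14654295 0.08275062]
red [247.6635514  278.82073067] 1177 [0.48871637 0.13756972] ((488.664794921875, 138.64642333984375), (37.62995147705078, 41.5351676940918), 17.023086547851562) 2.4828055075118893 [0.49336429 0.1379979  0.09092421]
head 11490 [0.28953903 0.29764204 0.30006314]
[0.59877077 0.14772152 0.28365225] ((589.2905883789062, 146.58375549316406), (33.99150848388672, 60.622737884521484), 6.670324325561523)
stand ((586.2656860351562, 146.68252563476562), (79.86221313476562, 60.11750793457031), 6.054356575012207) 0.0483557454556402
```

The keyhole is at (0.5583,-0.1479), and the slot points along 0.932 rad in the world frame (both views agree). The key sits at about (0.587,0.1466) at 0.105 rad. I'll grasp it, lift it and look at it in the hand.

Run:
```python
from plant import *; from h import *; import pickle
pi=np.pi; R=[pi,0,.105]
gripper_to(.04)
movep([.587,.1466,.12],R); print(move_l([.587,.1466,.055],.08,max_force=8))
s=observe();print(s["eef_pos"],s["ft_force"])
gripper_to(.0,f_grip=60); s=observe();print(s["opening"],s["grasp_force"],s["ft_force"])
print(move_l([.587,.1466,.12],.06,max_force=15)); move_l([.587,.1466,.26],.15)
s=observe();print(s["opening"],s["grasp_force"],s["ft_force"],s["time_s"])
movep([.5583,-.1479,.24],[pi,0,.932]); hold(.3)
s=observe();c=get_calibration("wrist");p,z=get_image("wrist");t=get_image("scene")[0]
print(s["eef_pos"],s["tcp_rot"],s["time_s"],s["ft_force"],s["opening"])
pickle.dump((p,z,c,s),open("d2.pkl","wb"))
cv2.imwrite("pics/e.png",cv2.cvtColor(np.hstack([cv2.resize(p[100:340,130:370],(400,400)),cv2.resize(t[40:240,120:320],(400,400))]),cv2.COLOR_RGB2BGR))
```

```text
False
[0.58749053 0.14664563 0.05547377] [-0.33201439 -0.1087395   0.99021805]
0.009080910221475355 59.70364809036255 [0.42600028 0.95779729 3.17391334]
False
0.008914283998052028 59.18964743614197 [ 0.2460636  -0.267223   -0.26383307] 10.6083
[ 0.55853232 -0.14717024  0.2400296 ] [ 3.14152783e+00 -5.24813314e-05  9.33042892e-01] 12.125 [-0.14547354  1.15838107 -0.14740511] 0.008944339699781883
```

View pics/e.png

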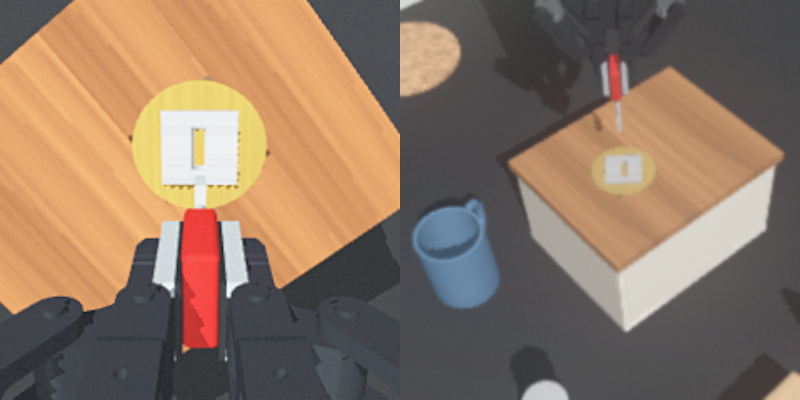

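The key is held upright in line with the slot. The blade tip is at about (250,205) full-frame and the slot is at about (249,188). I'll check the tip's offset in the hand, then feel downwards.

Run:
```python
import pickle; from h import *
p,z,c,s=pickle.load(open("d2.pkl","rb"))
T=c["world_from_camera"]; y=s["tcp_rot"][2]; ex=np.array([np.cos(y),np.sin(y)]); ey=np.array([np.sin(y),-np.cos(y)])
for v in range(196,222):
    row=z[v,238:262]; k=np.where((row>0)&(row<.27))[0]
    if len(k):
        us=238+k; u=us.mean(); o,r=ray(c,u,v); w=o+r*np.median(row[k]); d=w[:2]-s["eef_pos"][:2]
        print(v,us.min(),us.max(),w[2].round(4),"tool x,y mm",(d@ex*1e3).round(2),(d@ey*1e3).round(2))
```

```text
196 238 261 0.1338 tool x,y mm -7.51 0.43
197 238 261 0.1342 tool x,y mm -8.27 0.45
198 238 261 0.1342 tool x,y mm -9.15 0.43
199 238 261 0.1337 tool x,y mm -10.2 0.26
200 238 261 0.1342 tool x,y mm -10.92 0.43
201 238 261 0.1345 tool x,y mm -11.71 0.43
202 238 261 0.1342 tool x,y mm -12.7 0.43
203 238 261 0.1342 tool x,y mm -13.6 0.43
204 238 261 0.1347 tool x,y mm -14.32 0.23
205 238 261 0.1343 tool x,y mm -15.36 0.44
206 238 261 0.135 tool x,y mm -16.02 0.44
207 238 261 0.1347 tool x,y mm -17.03 0.44
208 238 261 0.1347 tool x,y mm -17.91 0.44
209 238 261 0.1349 tool x,y mm -18.75 0.44
210 238 261 0.1345 tool x,y mm -19.79 0.44
211 238 261 0.132 tool x,y mm -21.7 0.44
212 238 261 0.1323 tool x,y mm -22.49 0.44
213 238 261 0.1322 tool x,y mm -23.46 0.44
214 238 261 0.1322 tool x,y mm -24.38 0.79
215 239 261 0.1324 tool x,y mm -25.23 0.53
216 238 261 0.1324 tool x,y mm -26.15 0.88
217 240 257 0.1337 tool x,y mm -26.57 -0.25
218 238 261 0.1332 tool x,y mm -27.69 0.08
219 240 257 0.206 tool x,y mm 1.52 -0.35
220 239 252 0.2066 tool x,y mm 1.12 -0.47
221 247 252 0.2068 tool x,y mm 0.54 0.45
```

Run:
```python
import pickle; from h import *
p,z,c,s=pickle.load(open("d2.pkl","rb"))
y=s["tcp_rot"][2]; ex=np.array([np.cos(y),np.sin(y)]); ey=np.array([np.sin(y),-np.cos(y)])
for v in range(196,300,1):
    row=z[v,240:260]; k=np.where((row>0)&(row<.215))[0]
    if len(k)>1 and (v<232 or v>285 or v%8==0):
        us=240+k; o,r=ray(c,us.mean(),v); w=o+r*np.median(row[k]); d=w[:2]-s["eef_pos"][:2]
        print(v,us.min(),us.max(),w[2].round(4),"tool x,y mm",(d@ex*1e3).round(2),(d@ey*1e3).round(2))
print(c["world_from_camera"][2,3])
```

```text
206 247 252 0.1966 tool x,y mm 6.53 0.44
207 247 252 0.1995 tool x,y mm 6.91 0.44
208 247 252 0.2007 tool x,y mm 6.72 0.44
209 247 252 0.2025 tool x,y mm 6.74 0.44
210 247 252 0.2037 tool x,y mm 6.52 0.44
211 247 252 0.2058 tool x,y mm 6.68 0.44
212 247 252 0.2069 tool x,y mm 6.46 0.44
213 247 252 0.2063 tool x,y mm 5.56 0.44
214 247 252 0.2068 tool x,y mm 5.13 0.44
215 248 252 0.2065 tool x,y mm 4.34 0.75
216 247 252 0.2068 tool x,y mm 3.79 0.45
217 247 252 0.2071 tool x,y mm 3.27 0.45
218 247 252 0.2068 tool x,y mm 2.5 0.45
219 247 252 0.2067 tool x,y mm 1.83 0.45
220 247 252 0.2069 tool x,y mm 1.23 0.45
221 247 252 0.2068 tool x,y mm 0.54 0.45
222 247 252 0.2067 tool x,y mm -0.18 0.45
223 247 252 0.2076 tool x,y mm -0.47 0.45
224 247 252 0.2088 tool x,y mm -0.59 0.45
225 244 255 0.2386 tool x,y mm 11.77 0.45
226 241 258 0.2399 tool x,y mm 11.77 0.45
227 241 258 0.241 tool x,y mm 11.7 0.45
228 240 259 0.2421 tool x,y mm 11.68 0.45
229 240 259 0.2431 tool x,y mm 11.61 0.45
230 240 259 0.2445 tool x,y mm 11.7 0.45
231 240 259 0.2457 tool x,y mm 11.74 0.45
232 240 259 0.2468 tool x,y 
[... 170 characters left out ...]
7.0 0.47
272 240 259 0.2685 tool x,y mm 3.33 0.33
280 240 259 0.2684 tool x,y mm -0.67 0.48
286 240 259 0.2687 tool x,y mm -3.45 0.48
287 240 259 0.2686 tool x,y mm -3.98 0.48
288 240 259 0.2687 tool x,y mm -4.47 0.48
289 240 259 0.2685 tool x,y mm -5.05 0.48
290 240 259 0.2687 tool x,y mm -5.48 0.47
291 240 259 0.2685 tool x,y mm -6.11 0.48
292 240 259 0.2685 tool x,y mm -6.64 0.65
293 240 259 0.2686 tool x,y mm -7.07 0.48
294 240 259 0.2686 tool x,y mm -7.53 0.48
295 240 259 0.2686 tool x,y mm -8.08 0.49
296 240 259 0.2686 tool x,y mm -8.59 0.49
297 240 259 0.2684 tool x,y mm -9.22 0.49
298 240 259 0.2686 tool x,y mm -9.58 0.49
299 240 259 0.2685 tool x,y mm -10.17 0.49
0.38295780078077407
```

In the tool frame the key's axis is at x = -2.3 mm, and the tip is 47.5 mm below the TCP. I'll correct for both and feel downwards.

```bash
cat > k.py <<'E'
from plant import *; import numpy as np
pi=np.pi; OFF=-.0023; YS=.932
def tcp(kx,ky,yaw,z): return [kx-OFF*np.cos(yaw),ky-OFF*np.sin(yaw),z]
def keypos():
    s=observe(); p=s["eef_pos"]; y=s["tcp_rot"][2]; return p[:2]+OFF*np.array([np.cos(y),np.sin(y)]),s
def rep(t=""):
    k,s=keypos(); print(t,"key",k.round(4),"depth mm",((.1815-s["eef_pos"][2])*1e3).round(1),"yaw",s["tcp_rot"][2].round(3),"F",s["ft_force"].round(1),"M",s["torque"].round(2),"open",s["opening"].round(4),"t",s["time_s"])
E
python3 - <<'E'
from k import *
K=(.5583,-.1475)
move_l(tcp(*K,YS,.200),.1,[pi,0,YS]); hold(.3); rep("above")
print(move_l(tcp(*K,YS,.1665),.02,max_force=5)); rep("down")
E
```

```text
Traceback (most recent call last):
  File "k.py", line 7, in rep
    k,s=keypos(); print(t,"key",k.round(4),"depth mm",((.1815-s["eef_pos"][2])*1e3).round(1),"yaw",s["tcp_rot"][2].round(3),"F",s["ft_force"].round(1),"M",s["torque"].round(2),"open",s["opening"].round(4),"t",s["time_s"])
                                                                                                                                                                                       ^^^^^^^^^^^^^^^^^^
AttributeError: 'float' object has no attribute 'round'
```

```bash
sed -i 's/s\["opening"\].round(4)/round(s["opening"],4)/' k.py
python3 - <<'E'
from k import *
K=(.5583,-.1475)
rep("above")
print(move_l(tcp(*K,YS,.1665),.02,max_force=5)); rep("down")
E
```

```text
above key [ 0.5587 -0.1477] depth mm -19.2 yaw 0.932 F [-0.1 -0.7 -0.8] M [-0.04 -0.01  0.  ] open 0.0089 t 13.075
False
down key [ 0.5583 -0.1475] depth mm 14.9 yaw 0.932 F [ 0.3 -0.7 -0.6] M [-0.08  0.04  0.02] open 0.0089 t 14.9
```

The blade dropped in freely to 15 mm. Next I'll push it home gently.

Run:
```python
from k import *
K=(.5583,-.1475)
print(move_l(tcp(*K,YS,.1565),.01,max_force=13)); rep("home"); hold(.3); rep("settled")
```

```text
False
home key [ 0.5586 -0.1476] depth mm 23.9 yaw 0.932 F [-2.8  0.3  9.3] M [0.08 0.59 0.01] open 0.009 t 16.05
settled key [ 0.5586 -0.1476] depth mm 23.9 yaw 0.932 F [-3.7  1.   8.4] M [ 0.14  0.56 -0.  ] open 0.0091 t 16.35
```

The key is home at 23.9 mm with about 8 N. Now I'll turn it clockwise in small steps, watching the torque and the drawer front in the top camera.

Run:
```python
from k import *; import cv2
K=(.5585,-.1476)
g=lambda:get_image("top")[0][262:315,280:365].astype(int)
a=g()
for i in range(1,16):
    y=YS-.1*i
    st=move_l(tcp(*K,y,.1565),.01 if 0 else .004,[pi,0,y],max_force=15); b=g(); d=(abs(b-a).max(2)>40).sum(); rep(f"{i} {st} diff {d}")
    if st or d>150: break
t=get_image("top")[0]; cv2.imwrite("pics/f.png",cv2.cvtColor(cv2.resize(t[150:330,240:400],(640,720))[:600],cv2.COLOR_RGB2BGR))
```

```text
1 False diff 3 key [ 0.5585 -0.1474] depth mm 24.0 yaw 0.832 F [-4.   1.2  9. ] M [0.32 0.9  0.02] open 0.0088 t 16.7167
2 False diff 6 key [ 0.5583 -0.1473] depth mm 24.0 yaw 0.732 F [-4.7  1.9 10.2] M [0.49 1.02 0.  ] open 0.0089 t 17.0167
3 False diff 26 key [ 0.5584 -0.1473] depth mm 24.0 yaw 0.632 F [-4.4  2.2 10.5] M [0.38 1.02 0.05] open 0.009 t 17.3167
4 False diff 49 key [ 0.5583 -0.1473] depth mm 24.0 yaw 0.532 F [-4.1  2.4 10.4] M [0.45 0.97 0.01] open 0.0092 t 17.6167
5 False diff 75 key [ 0.5584 -0.1473] depth mm 23.9 yaw 0.432 F [-4.7  2.9 10.7] M [0.47 1.01 0.03] open 0.0088 t 17.9167
6 False diff 98 key [ 0.5583 -0.1473] depth mm 24.0 yaw 0.332 F [-4.8  1.7 10.2] M [0.47 1.03 0.03] open 0.0091 t 18.2167
7 False diff 133 key [ 0.5583 -0.1473] depth mm 24.0 yaw 0.232 F [-4.8  2.   9.7] M [0.45 1.   0.04] open 0.0087 t 18.5167
8 False diff 167 key [ 0.5583 -0.1472] depth mm 24.0 yaw 0.132 F [-5.1  1.9 10.4] M [0.5  0.95 0.04] open 0.0088 t 18.8167
```

View pics/f.png

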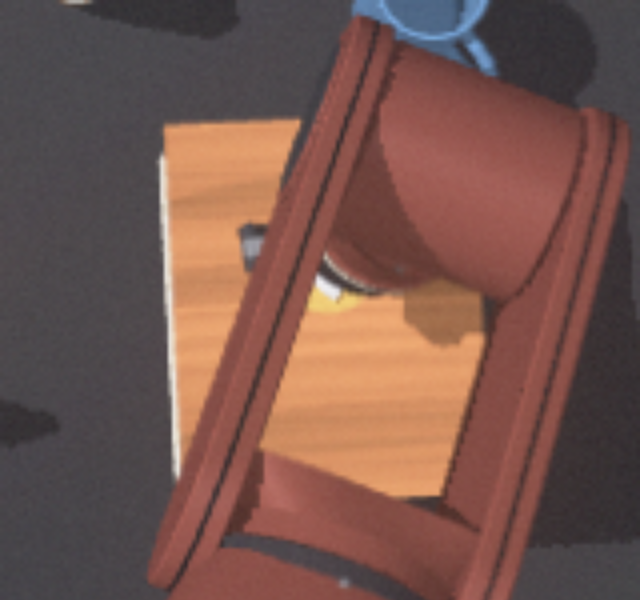

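The change in that picture is only the arm; the front edge at about row 500 of the crop shows no drawer yet. I'll keep turning and watch for the drawer by depth (points below the top, ahead of the front).

```bash
cat >> k.py <<'E'
import cv2
def drawer():
    c=get_calibration("top"); z=get_image("top")[1]; us,vs=np.meshgrid(range(512),range(384))
    q=cv2.undistortPoints(np.stack([us,vs],-1).reshape(-1,1,2).astype(float),c["intrinsics"],c["dist_coeffs"])[:,0]
    T=c["world_from_camera"]; W=(np.c_[q,np.ones(len(q))]*z.reshape(-1,1))@T[:3,:3].T+T[:3,3]
    k=(W[:,0]>.3)&(W[:,0]<.41)&(abs(W[:,1]+.15)<.08)&(W[:,2]>.02)&(W[:,2]<.12)
    return k.sum(), W[k,0].min().round(3) if k.any() else None
E
python3 - <<'E'
from k import *
K=(.5585,-.1476)
print(drawer())
for i in range(9,16):
    y=YS-.1*i if i<15 else YS-1.46
    st=move_l(tcp(*K,y,.1565),.004,[pi,0,y],max_force=15); d=drawer(); rep(f"{i} {st} drawer {d}")
    if st or d[0]>250: break
E
```

```text
(np.int64(0), None)
9 False drawer (np.int64(0), None) key [ 0.5583 -0.1472] depth mm 24.0 yaw 0.032 F [-5.1  1.8 10.3] M [ 0.54  1.04 -0.02] open 0.0091 t 19.2167
10 False drawer (np.int64(0), None) key [ 0.5583 -0.1472] depth mm 24.0 yaw -0.068 F [-4.8  2.1 10.3] M [ 0.48  1.07 -0.02] open 0.0092 t 19.5167
11 False drawer (np.int64(0), None) key [ 0.5582 -0.1472] depth mm 24.0 yaw -0.168 F [-4.6  2.1 10.4] M [ 0.47  0.99 -0.07] open 0.0089 t 19.8167
12 False drawer (np.int64(1), np.float64(0.408)) key [ 0.5583 -0.1471] depth mm 24.0 yaw -0.268 F [-4.1  3.1 10.5] M [0.56 1.01 0.02] open 0.009 t 20.1167
13 False drawer (np.int64(21), np.float64(0.399)) key [ 0.5583 -0.1471] depth mm 24.0 yaw -0.368 F [-4.8  2.5 10.9] M [ 0.52  1.   -0.04] open 0.0089 t 20.4167
14 False drawer (np.int64(21), np.float64(0.4)) key [ 0.5583 -0.1471] depth mm 24.0 yaw -0.468 F [-4.4  2.9 10.7] M [ 0.48  1.03 -0.04] open 0.0091 t 20.7167
15 False drawer (np.int64(21), np.float64(0.399)) key [ 0.5583 -0.1471] depth mm 24.0 yaw -0.528 F [-5.1  2.9 10.5] M [0.57 1.01 0.08] open 0.0091 t 21.0167
```

Run:
```python
from k import *; import pickle
from h import *
d=pickle.load(open("d0.pkl","rb"))["top"]
import k
g=k.get_image; k.get_image=lambda n:(d[0],d[1]); print("before",drawer()); k.get_image=g; print("now",drawer())
rep()
t=get_image("top")[0]; w=get_image("wrist")[0]
cv2.imwrite("pics/g.png",cv2.cvtColor(np.hstack([cv2.resize(t[170:330,250:390],(350,400)),cv2.resize(w[80:360,100:415],(450,400))]),cv2.COLOR_RGB2BGR))
```

```text
before (np.int64(53), np.float64(0.391))
now (np.int64(22), np.float64(0.4))
 key [ 0.5583 -0.1471] depth mm 24.0 yaw -0.528 F [-4.5  2.2 10.7] M [ 0.51  1.01 -0.02] open 0.0092 t 21.0667
```

View pics/g.png

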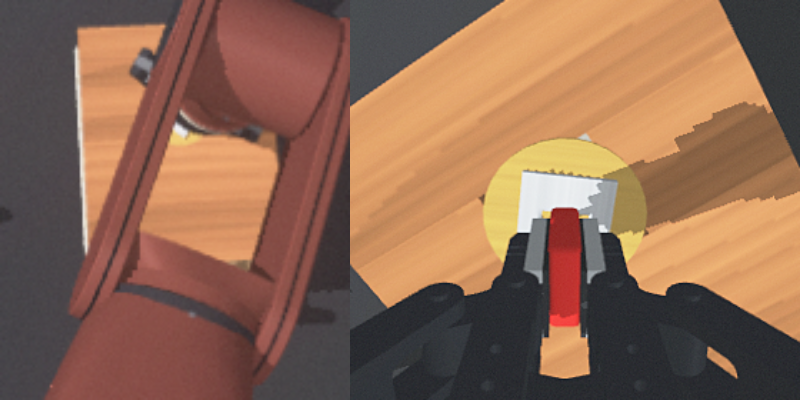

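The arm hides most of the drawer front in the top view, though a cream sliver shows at (240,264). I'll locate those points.

Run:
```python
from k import *; import pickle
d=pickle.load(open("d0.pkl","rb"))["top"]
c=get_calibration("top"); us,vs=np.meshgrid(range(512),range(384))
q=cv2.undistortPoints(np.stack([us,vs],-1).reshape(-1,1,2).astype(float),c["intrinsics"],c["dist_coeffs"])[:,0]; T=c["world_from_camera"]
n=get_image("top")
for nm,(p,z) in(("before",d[:2]),("now",n)):
    W=(np.c_[q,np.ones(len(q))]*z.reshape(-1,1))@T[:3,:3].T+T[:3,3]
    k=(W[:,0]>.3)&(W[:,0]<.425)&(abs(W[:,1]+.15)<.1)&(W[:,2]>.02)&(W[:,2]<.122)
    print(nm,k.sum()); print(np.c_[us.ravel()[k],vs.ravel()[k],(W[k]*1e3).round(),p.reshape(-1,3)[k]].astype(int)[::3])
print("region now cols 338-362 rows 270-290"); 
W=W.reshape(384,512,3)
for v in range(268,290,2): print(v,[(round(W[v,u,0]*1e3),round(W[v,u,2]*1e3)) for u in(340,344,348,352,356)])
```

```text
before 57
[[ 284  270  422  -61   30  236  232  224]
 [ 285  273  418  -58  116  178  144  123]
 [ 321  275  409 -152   64  199  158  137]
 [ 320  276  406 -150   59  170  163  165]
 [ 319  277  404 -148   57  150  146  147]
 [ 322  277  403 -155   58  147  141  141]
 [ 321  278  401 -153   59  172  167  171]
 [ 316  279  398 -141   50  102   92   93]
 [ 319  279  399 -147   66  136  131  135]
 [ 322  279  399 -155   61  138  133  138]
 [ 325  279  398 -163   59  125  120  122]
 [ 318  280  397 -144   65  144  139  144]
 [ 321  280  396 -152   66  171  168  171]
 [ 324  280  396 -159   65  161  157  160]
 [ 317  281  394 -142   63  143  136  140]
 [ 320  281  394 -149   64  163  161  166]
 [ 323  281  394 -156   68  164  162  162]
 [ 317  282  391 -143   57  115  110  111]
 [ 320  282  391 -149   65  115  110  110]]
now 22
[[ 284  270  422  -61   34  228  219  208]
 [ 347  274  409 -220   54  132  101   78]
 [ 350  274  410 -225   71  143  110   87]
 [ 347  275  407 -220   58  129  102   80]
 [ 345  276  403 -219   32  128   97   74]
 [ 348  276  405 -220   68  134  106   81]
 [ 347  277  402 -220   54  128   96   76]
 [ 348  278  400 -220   65  136   95   76]]
region now cols 338-362 rows 270-290
268 [(427, 132), (427, 130), (427, 132), (438, 489), (439, 516)]
270 [(423, 132), (422, 132), (422, 128), (435, 493), (436, 520)]
272 [(418, 130), (417, 128), (417, 132), (432, 498), (433, 525)]
274 [(408, 13), (408, 15), (410, 70), (429, 502), (430, 529)]
276 [(430, 582), (402, 14), (405, 68), (426, 509), (427, 534)]
278 [(427, 585), (427, 580), (400, 65), (423, 514), (424, 539)]
280 [(425, 585), (424, 583), (424, 584), (424, 582), (422, 544)]
282 [(422, 586), (422, 584), (421, 583), (421, 581), (421, 580)]
284 [(419, 585), (419, 584), (419, 584), (418, 582), (418, 581)]
286 [(417, 590), (416, 587), (416, 583), (416, 581), (415, 582)]
288 [(414, 589), (413, 586), (413, 584), (413, 579), (412, 577)]
```

A wood-coloured drawer side now shows at x 0.40, y -0.22, z 0.06, where before there was only table, so the drawer is out. I'll let go, back off and check with a clear view.

Run:
```python
from k import *
gripper_to(.04); hold(.2); s=observe(); p=s["eef_pos"]
print(move_l([p[0],p[1],.30],.1,max_force=15)); rep()
movep([.40,.25,.32],[pi,0,0.1]); hold(.3); print(drawer(),observe()["time_s"])
t=get_image("top")[0]; w=get_image("scene")[0]
cv2.imwrite("pics/i.png",cv2.cvtColor(np.hstack([cv2.resize(t[120:320,130:390],(440,400)),cv2.resize(w[60:240,110:330],(360,400))]),cv2.COLOR_RGB2BGR))
```

```text
False
 key [ 0.5581 -0.1475] depth mm -117.6 yaw -0.528 F [-0.8 -0.4 -0.4] M [ 0.03 -0.03  0.  ] open 0.0402 t 23.4
(np.int64(1002), np.float64(0.343)) 25.3333
```

View pics/i.png

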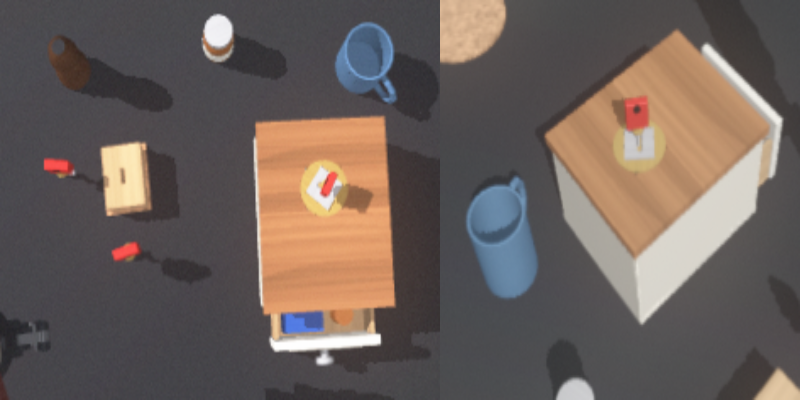

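The final picture shows the drawer fully out at (325,340) and the key standing turned in the lock at (328,183). The mug, jar and mill haven't moved, and the arm is clear.

```bash
python3 -c "
from plant import *
print(job_done())"
```

```text
the job is handed in; nothing more can be done
None
```

The drawer sprang open, the key is still in the lock with nothing touching it, and I handed the job in at about 25 s; the mug, jar and mill were left where they stood.

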